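# Set the photometer sleeve and hold the filter slide at its notch

### The job

On the grey photometer, first turn the knurled scale sleeve until its pointer clicks in at 4 (the row of four dots). Then take the black tab of the filter slide and slide it along its rail, away from the end where it stands, until you feel its ball click into the notch, and finish while still holding the tab between the fingers with the ball in the notch, as for taking a reading. Leave the vial, the pocket scale and the spray bottle where they stand.

Things in the scene. Friction and masses are not known exactly. Their poses are not given: they have to be found in the camera images.
- photometer: Grey plastic instrument fixed to the bench, 200 (x) x 280 (y) x 50 mm; origin at the centre of its underside, deck at z 50 mm. The slide travels along its y axis on an aluminium rail at x = -48 mm (50 wide, 220 long, 8 high; steel end stops 18 mm high at y = +-115 mm). The sleeve stands at x = 42, y = 50 mm; a flat display at x = 42, y = -80 mm.
- sleeve_grip (a point): Point on the upright axis of the knurled aluminium sleeve at the height to grip, 28 mm above the deck (z 78 mm). The sleeve is round, 40 mm in diameter, its top 40 mm above the deck, with a 47 mm skirt on its lowest 8 mm; it stands free all round. A black pointer on the skirt and a black line on top show its direction. The axes turn with the sleeve.
- sleeve (a joint): Turn of the sleeve, rad, growing counter-clockwise seen from above. It clicks every 0.436 rad (25 degrees): 0 at mark 1, 0.436 at 2, 0.873 at 3, 1.309 at 4, 1.745 at 5 (its end). It starts at mark 1, 2 or 3. Leaving a click takes 0.1 to 0.15 N m; let go within 0.15 rad of a mark, it centres itself there.
- mark4 (a point): Middle of mark 4: a radial row of four white dots, 12 mm long, 33.5 mm from the sleeve's axis, on the flat black scale disc on the deck around the sleeve. Marks 1 to 5 are rows of one to five dots, 25 degrees apart counter-clockwise seen from above; mark 3 lies towards the photometer's +x.
- tab_top (a point): Centre of the top of the filter slide's black tab, z 101 mm. The tab is an upright block, 30 mm (photometer x) x 16 mm (photometer y) x 34 mm high, in the middle of a steel carriage plate 56 x 90 mm whose top is at z 67 mm. Grip it across its 16 mm, fingers closing along the photometer's y. Axes parallel to the photometer's.
- slide (a joint): Travel of the slide in m, growing along the photometer's +y, 0 to 0.1 between stops; starts at 0 to 0.02. Friction about 1 N. Its one notch is unseen, at a travel of 0.045 to 0.085, different each time: over the last 6 mm the ball draws the slide in with up to 6 N, is centred where that pull is nil, then resists being pushed on with up to 6 N. Let go within 3 mm, it centres itself.
- slide_ball (a joint): Depth of the slide's sprung ball, m, hidden in the instrument: about 0.0005 while it runs on the plain strip, 0.0045 when centred in the notch, above 0.003 within about 3 mm of the notch. The reading is too noisy to be of use singly.
- vial: Capped glass vial, 28 mm diameter, 55 mm high, standing on the bench to the -y side of the photometer, farther from the robot; origin at the centre of its underside. To be left alone.
- pocket_scale: Flat black pocket scale, 120 x 80 x 20 mm, lying on the bench to the -y side of the photometer, nearer the robot; origin at the centre of its underside. To be left alone.
- spray_bottle: Yellow spray bottle, 84 mm diameter, 180 mm high, standing on the bench to the +y side of the photometer; origin at the centre of its underside. To be left alone.

How it is judged (in metres and radians):
On the way:
1. the sleeve is set to mark 4 while the filter slide is still near its starting end (value of joint sleeve between 1.159 and 1.459 rad and value of joint slide below 0.035 m), for 0.3 s.
At the end, for the whole second after the job is handed in: Sleeve at mark 4 (1.309 rad within 0.15); slide at rest with its ball in the notch (ball depth over 3 mm: within about 3 mm of centre); fingers still hold the tab between them (over 2 N on the slide, TCP within 20 mm across and 12 mm along the tab) (value of joint sleeve between 1.159 and 1.459 rad and value of joint slide_ball above 0.003 m and velocity of joint slide between -0.01 and 0.01 m/s and contact force between the fingers and slide above 2 N and x of the grasp point in the frame of tab_top between -0.02 and 0.02 m and y of the grasp point in the frame of tab_top between -0.012 and 0.012 m); the arm keeps its last pose, push and grip.
It fails at once if the vial is pushed or knocked over (distance of vial from where it was at the start of the episode above 0.03 m or angle between vial's own z axis and vertical above 0.5 rad).
It fails at once if the pocket scale is pushed (distance of pocket_scale from where it was at the start of the episode above 0.03 m).
It fails at once if the spray bottle is pushed or knocked over (distance of spray_bottle from where it was at the start of the episode above 0.03 m or angle between spray_bottle's own z axis and vertical above 0.5 rad).
It also fails if it takes over 67 s, if anything falls off the work surface, if the arm or the gripper's body presses on something with over 40 N, if the wrist force passes 120 N, or if a joint passes its speed limit or range.

### The arm

A 6-joint arm with a two-finger parallel gripper is mounted at the origin on the work surface. World frame = base frame: x ahead of the robot, y to its left, z up, the work surface at z = 0. Lengths are in mm, angles in rad, forces in N, time in s.
With the tool pointing down it reaches from about 350 to 775 mm from the base axis. Payload 7.3 kg.
Tool frame: the origin (TCP) lies between the finger pads, 19 mm behind the fingertips; this is the grasp point; z points along the fingers, y is the line along which they close (so a half turn about z gives the same grasp; the last joint's range is limited). The gripper opens to 92 mm and grips with 3 to 60 N. Pads are 19 mm wide; open, the fingers measure 130 mm over their backs; the gripper's body (75 mm by 190 mm) begins 47 mm behind the grasp point.
Start: joints at [-1.361, 0.342, 1.524, -0, 1.275, -0.146], TCP at [182.901, -492.128, 245.541] pointing down, gripper open.
Joint ranges: [-2.53, 2.53], [-0.77, 2.02], [0.04, 2.7], [-1, 4.14], [0.28, 2.66], [-3.11, 3.11]. Speed limits (rad/s): [2.57, 2.57, 3.14, 3.14, 3.14, 3.14].

### API

Orientations are given as [roll, pitch, yaw] about the fixed x, y, z axes, in that order (R = Rz(yaw) Ry(pitch) Rx(roll)).
In Python, from plant import bot gives the robot as it stands. The module is installed in compiled form; this text tells all that it offers.
- The arm moves only by the shell command python3 -m crank 'ROWS'. ROWS is JSON, a list that holds one entry, the list of rows, each a list of 5 numbers: the opening, from 0 (shut) to 1 (fully open), then the shift along the tool's x, y, z in cm, then the turn about the tool's z in degrees. In form: [[[claw, x, y, z, turn], ...]]. A call has exactly 10 rows; each row is the pose to reach, as a shift and turn from the pose commanded when the call began, along the tool's axes at that moment; what a row does not reach only later rows make up. A row lasts 1/10 s, in which the tool goes at most 50 mm and 8.59 degrees, less where a joint would pass 70% of its speed; a pose out of reach is approached as far as the arm can. A call with a gripper value outside its range is refused whole. The fingers move at their own pace and stop on an object; the grip force is fixed at half the most. Time passes only in rows, so rows that repeat a pose let the fingers close, or fill a call up. It gives the time, the measured TCP pose, the force, the opening and the grip force at its end, in the units of the state.
- bot.get_obs(): the state, without advancing time (a new reading comes with each control period).
- bot.capture(name): name is "scene" or "top" or "wrist"; returns (picture, depth): 480x640x3 uint8, red, green, blue; 480x640 float32, mm along the optical axis (not along the pixel's ray), 0 where there is no reading.
- bot.calibration(name): a dict with "vertical_fov" (degrees; the focal length in pixels is half the picture's height over the tangent of half this angle, whatever the lens; pixels are square), "cx", "cy" (the principal point, pixels), "rvec" (rotation vector, rad) and "tvec" (3), from world to camera coordinates, as OpenCV has them; the wrist camera has in their place "tool_from_camera" (4x4, takes a point from camera to tool coordinates, whose origin is the TCP and whose axes are the flange's). Camera axes: x right, y down, z forward; pixel columns grow to the right and rows downward; lengths in mm; the calibration is good to about 2 mm. A picture is of the moment at which its call begins: read the wrist's pose just before it. calibration takes no time and is no camera call.
- bot.close_job(): hands the job in; it is judged then, once.
The state is a dict: "time": time; "joint_positions": joint angles; "dq": joint speeds; "tau": joint torques, N m; "tool_pos": TCP position; "tcp_rot": TCP orientation; "contact_force": force on the tool from outside, world axes, zero at the start; "moment": the same for the moment, N m; "grip_width": finger opening in mm; "finger_force": force on a finger pad.
Only numpy, scipy, OpenCV 4.12 (cv2) and the standard library are available. Lean on these libraries where they do the work, as an engineer would, in place of code of your own. Each camera call takes 0.05 s, during which the arm holds its last target. There are 200 camera calls.

## Working session

There is one attempt and no reset: what is moved stays moved. The work goes in short steps, Python scripts to look and compute and a shell command to move; the robot and the scene stay as the last step left them, time stands still between calls to the robot, and variables do not carry over. Pictures are saved under pics/ and viewed, at most 10 in all, crops included, and the job is handed in when it is done.

```bash
mkdir -p pics; cat > h.py <<'E'
import numpy as np, cv2
from plant import bot
from scipy.spatial.transform import Rotation as R
def cam(n):
    c=bot.calibration(n); f=240/np.tan(np.radians(c['vertical_fov'])/2)
    if n=='wrist':
        o=bot.get_obs(); T=np.eye(4); T[:3,:3]=R.from_euler('xyz',o['tcp_rot']).as_matrix(); T[:3,3]=o['tool_pos']
        T=T@np.array(c['tool_from_camera'])
    else:
        T=np.eye(4); Rm=cv2.Rodrigues(np.array(c['rvec'],float))[0]; T[:3,:3]=Rm.T; T[:3,3]=-Rm.T@np.array(c['tvec'],float).ravel()
    return f,c['cx'],c['cy'],T,c
def ray(C,uv,z):
    f,cx,cy,T,_=C; uv=np.atleast_2d(uv).astype(float)
    d=np.c_[(uv[:,0]-cx)/f,(uv[:,1]-cy)/f,np.ones(len(uv))]@T[:3,:3].T
    return T[:3,3]+d*((z-T[2,3])/d[:,2])[:,None]
def shot(n,name):
    C=cam(n); im,d=bot.capture(n); cv2.imwrite(f'pics/{name}.png',im[:,:,::-1]); np.savez(f'pics/{name}.npz',im=im,d=d,T=C[3],k=np.array(C[:3])); return C,im,d
def load(name):
    z=np.load(f'pics/{name}.npz'); return (*z['k'],z['T'],None),z['im'],z['d']
E
python3 - <<'E'
from h import *
print({k:v for k,v in bot.get_obs().items()})
for n in('top','scene'):
    C,im,d=shot(n,n+'0'); print(n,C)
E
```

```text
{'time': 0.0, 'joint_positions': array([-1.36099503e+00,  3.42743544e-01,  1.52503134e+00,  4.91241567e-06,
        1.27540082e+00, -1.45986113e-01]), 'dq': array([ 0.00079666, -0.00017632,  0.00131725,  0.00078186, -0.00034184,
        0.00186611]), 'tau': array([-2.71181350e-03, -4.31251431e+01, -2.44221997e+01,  7.15353596e-02,
        5.60469856e-02, -1.21575290e-04]), 'tool_pos': array([ 182.82043186, -491.72892599,  244.82914081]), 'tcp_rot': array([-3.14002713e+00, -2.34930084e-04,  3.55785788e-01]), 'contact_force': array([-0.09235778,  0.7452685 ,  0.16611451]), 'moment': array([-0.00115833, -0.03272688, -0.00137253]), 'finger_force': 0.0, 'grip_width': 91.74668445184902}
top (np.float64(565.5212058802341), 310.01304415814616, 238.72666179343605, array([[ 1.15383427e-03, -9.97058058e-01,  7.66413606e-02,
         4.77985695e+02],
       [-9.99987677e-01, -7.80364519e-04,  4.90272248e-03,
         5.28402690e+01],
       [-4.82849076e-03, -7.66460731e-02, -9.97046672e-01,
         1.24105702e+03],
       [ 0.00000000e+00,  0.00000000e+00,  0.00000000e+00,
         1.00000000e+00]]), {'vertical_fov': 45.99149915938047, 'cx': 310.01304415814616, 'cy': 238.72666179343605, 'rvec': array([ 2.18100252, -2.17889118,  0.07835195]), 'tvec': array([  58.28053391,  571.74287062, 1200.49923424])})
scene (np.float64(462.4715598322478), 318.3340108016966, 240.21917448951712, array([[ 7.27797239e-01,  5.82057619e-01, -3.62657011e-01,
         8.70910449e+02],
       [ 6.85792194e-01, -6.18090713e-01,  3.84256342e-01,
        -2.44305128e+02],
       [-4.95599302e-04, -5.28368052e-01, -8.49015286e-01,
         7.76230352e+02],
       [ 0.00000000e+00,  0.00000000e+00,  0.00000000e+00,
         1.00000000e+00]]), {'vertical_fov': 54.85418629385174, 'cx': 318.3340108016966, 'cy': 240.21917448951712, 'rvec': array([ 2.42667611,  0.96299031, -0.27583113]), 'tvec': array([-465.91897074, -247.78747302, 1068.74900978])})
```

View pics/top0.png

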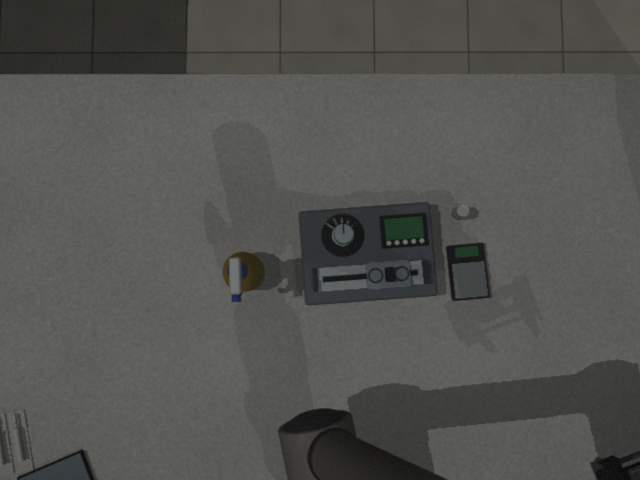

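The top view shows the photometer at about (300–437, 203–304), the sleeve near (343,232), the tab near (391,274), the spray bottle at (240,272), the vial at (462,211) and the scale at (468,272). I'll take an enlarged crop and the deck measurements next.

```bash
python3 - <<'E'
from h import *
C,im,d=load('top0')
cv2.imwrite('pics/c1.png',cv2.convertScaleAbs(cv2.resize(im[195:315,290:450,::-1],None,fx=5,fy=5,interpolation=cv2.INTER_CUBIC),alpha=2))
f,cx,cy,T,_=C
v,u=np.mgrid[0:480,0:640]; P=np.stack([(u-cx)/f*d,(v-cy)/f*d,d],-1)@T[:3,:3].T+T[:3,3]
z=P[...,2]; 
m=((z>40)&(z<130)&(u>285)&(u<442)&(v>190)&(v<315)).astype(np.uint8)
n,l,s,c=cv2.connectedComponentsWithStats(m); i=1+s[1:,4].argmax(); print(s[i])
r=cv2.minAreaRect(np.argwhere(l==i)[:,::-1].astype(np.float32)); 
b=ray(C,cv2.boxPoints(r),50); print(b.round(1),np.linalg.norm(b-np.roll(b,1,0),axis=1),b.mean(0))
for a,bn in((80,96),(96,110)):
    mm=((z>a)&(z<bn)&(l==i)).astype(np.uint8); n,L,S,CC=cv2.connectedComponentsWithStats(mm)
    for k in range(1,n):
        if S[k,4]>15: q=P[L==k]; print(a,S[k],CC[k],np.median(q,0))
print('deck z',np.median(z[(l==i)]))
print(ray(C,[(343,230)],90),ray(C,[(391,274)],101))
E
```

```text
[  299   202   139   103 12402]
[[ 628.5   83.5   50. ]
 [ 650.  -197.1   50. ]
 [ 451.4 -209.    50. ]
 [ 430.2   68.1   50. ]] [198.89444536 281.45421444 198.96674528 277.86889127] [540.01590449 -63.60849102  50.        ]
80 [334 224  20  20 307] [343.71986971 233.18566775] [578.08839684 -10.81524822  89.88860403]
80 [385 267   3  15  19] [386.15789474 273.78947368] [494.79168087 -96.34562986  88.0396816 ]
96 [386 267  10  15 113] [390.53097345 274.05309735] [ 494.61404383 -103.93609311  100.00017869]
deck z 51.00974263643275
[[584.40183137  -8.88099668  90.        ]] [[ 494.60798128 -104.49240869  101.        ]]
```

View pics/c1.png

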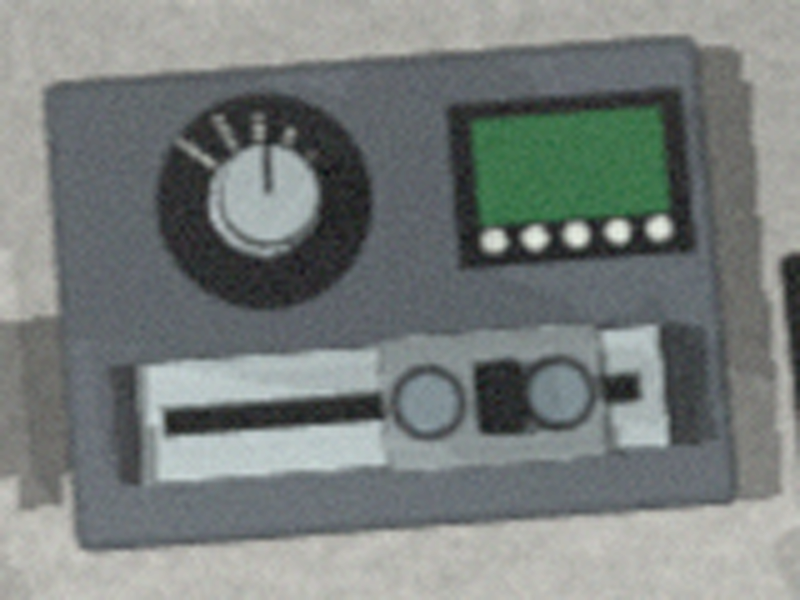

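The crop shows the sleeve top at about (268,195) with its line pointing to (267,145), which looks like mark 3. The tab is at (500,395), so the slide starts near 13 mm. The deck size, the sleeve position against the prediction and the tab height all agree: yaw is 4.4°, the sleeve is at (578,-10.8) and the tab at (494.6,-104.2). Moving over the sleeve.

```bash
python3 -m crank '[[[1,5,-2.9,0,2],[1,10,-5.8,0,4],[1,15,-8.7,0,6],[1,19,-11,0,8],[1,23,-13.4,0,10],[1,27,-15.7,0,12],[1,31,-18,0,14],[1,35,-20.4,0,16],[1,39,-22.7,0,16],[1,43,-25,0,16]]]'; python3 - <<'E'
from h import *
o=bot.get_obs(); print(o)
E
```

```text
time: 1.1
tool_pos: [499.8, -105.9, 245.3]
tcp_rot: [-3.142, 0.0, 0.077]
contact_force: [0.0, -0.2, 0.5]
grip_width: 91.8
finger_force: 0.0
{'time': 1.1, 'joint_positions': array([-3.58835567e-01,  3.16558421e-01,  1.56212061e+00, -9.90587945e-05,
        1.26321324e+00,  1.13504690e+00]), 'dq': array([ 0.90768217,  0.37665458, -0.53994232, -0.00591336,  0.1544242 ,
        0.90163003]), 'tau': array([-2.62931049e+00, -4.47792399e+01, -2.18085319e+01,  2.75421711e-01,
       -1.81953952e-02, -1.10015396e+00]), 'tool_pos': array([ 499.79390268, -105.89266595,  245.31911943]), 'tcp_rot': array([-3.14155177e+00,  3.11468250e-04,  7.69438678e-02]), 'contact_force': array([ 0.0012122 , -0.17298488,  0.4650493 ]), 'moment': array([-0.03920774, -0.01958135, -0.00422429]), 'finger_force': 0.0, 'grip_width': 91.75617523394351}
```

```bash
python3 -m crank '[[[1,3,-3,0,0],[1,6,-6,0,0],[1,8.65,-9.07,0,0],[1,8.65,-9.07,2,0],[1,8.65,-9.07,4,0],[1,8.65,-9.07,5,0],[1,8.65,-9.07,5,0],[1,8.65,-9.07,5,0],[1,8.65,-9.07,5,0],[1,8.65,-9.07,5,0]]]'; python3 - <<'E'
from h import *
C,im,d=shot('wrist','w1'); f,cx,cy,T,_=C; print(C[:4],bot.get_obs()['tool_pos'])
v,u=np.mgrid[0:480,0:640]; P=np.stack([(u-cx)/f*d,(v-cy)/f*d,d],-1)@T[:3,:3].T+T[:3,3]
z=P[...,2]; X=P[...,0];Y=P[...,1]
m=(d>0)&(z>84)&(z<95)&(np.hypot(X-578,Y+11)<32); q=P[m]; print(m.sum(),q[:,:2].min(0),q[:,:2].max(0))
m=((d>0)&(z>95)&(z<106)&(np.hypot(X-494,Y+104)<40)); q=P[m]; print(m.sum(),len(q) and (q[:,:2].min(0),q[:,:2].max(0),np.median(q,0)))
E
```

```text
time: 2.1
tool_pos: [578.6, -11.3, 196.6]
tcp_rot: [3.141, -0.002, 0.076]
contact_force: [0.1, 0.0, -0.0]
grip_width: 91.7
finger_force: 0.0
(np.float64(350.51753765850884), 322.32205518388787, 239.32889553788507, array([[ 7.62989746e-02, -9.57963529e-01, -2.76558030e-01,
         6.53629433e+02],
       [-9.97084580e-01, -7.30555366e-02, -2.20278955e-02,
        -4.49656407e+00],
       [ 8.97825197e-04,  2.77432453e-01, -9.60744726e-01,
         3.35120155e+02],
       [ 0.00000000e+00,  0.00000000e+00,  0.00000000e+00,
         1.00000000e+00]])) [578.50618226 -11.19113216 196.38428297]
2287 [558.87558533 -29.80926399] [599.39485054  10.76448184]
386 (array([ 481.43990236, -111.10500342]), array([501.28881611, -94.37430694]), array([ 490.57644805, -100.78380113,   99.91616338]))
```

View pics/w1.png

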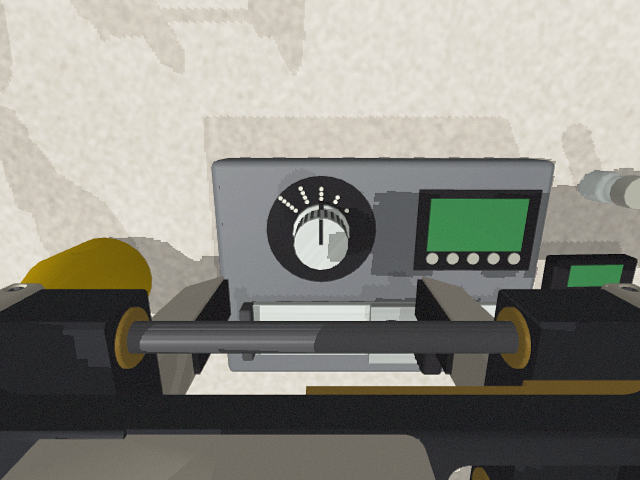

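The wrist view has the sleeve at (321,240) with its line pointing at the three-dot mark (321,195), so it is at mark 3. Measured centre is (579,-9.5). Descending and gripping.

```bash
python3 -m crank '[[[1,0,-0.1,4,0],[1,0,-0.1,8,0],[1,0,-0.1,10.5,0],[1,0,-0.1,11.5,0],[1,0,-0.1,11.5,0],[0.3,0,-0.1,11.5,0],[0.3,0,-0.1,11.5,0],[0.3,0,-0.1,11.5,0],[0.3,0,-0.1,11.5,0],[0.3,0,-0.1,11.5,0]]]'; python3 -m crank '[[[0.3,0,0,0,0],[0.3,0,0,0,0],[0.3,0,0,0,0],[0.3,0,0,0,0],[0.3,0,0,0,0],[0.3,0,0,0,0],[0.3,0,0,0,0],[0.3,0,0,0,0],[0.3,0,0,0,0],[0.3,0,0,0,0]]]'
```

```text
time: 3.15
tool_pos: [578.3, -10.0, 81.0]
tcp_rot: [3.141, -0.001, 0.077]
contact_force: [-0.7, -0.2, 1.2]
grip_width: 56.3
finger_force: 0.0
time: 4.15
tool_pos: [578.2, -10.1, 80.5]
tcp_rot: [3.141, -0.0, 0.077]
contact_force: [-0.3, -2.0, 2.1]
grip_width: 38.7
finger_force: 30.0
```

Gripped at a 39 mm width. Next I'll turn 26° counter-clockwise, which is negative about the downward tool z.

```bash
python3 -m crank '[[[0.3,0,0,0,-4],[0.3,0,0,0,-8],[0.3,0,0,0,-12],[0.3,0,0,0,-16],[0.3,0,0,0,-20],[0.3,0,0,0,-24],[0.3,0,0,0,-26],[0.3,0,0,0,-26],[0.3,0,0,0,-26],[0.3,0,0,0,-26]]]'; python3 -m crank '[[[0.3,0,0,0,0],[0.3,0,0,0,0],[0.8,0,0,0,0],[0.8,0,0,0,0],[0.8,0,0,0,0],[0.8,0,0,0,0],[0.8,0,0,0,0],[0.8,0,0,0,0],[0.8,0,0,0,0],[0.8,0,0,0,0]]]'; python3 -m crank '[[[0.8,0,0,-4,0],[0.8,0,0,-8,4],[0.8,0,0,-11,12],[0.8,0,0,-11,20],[0.8,0,0,-11,26],[0.8,0,0,-11,26],[0.8,0,0,-11,26],[0.8,0,0,-11,26],[0.8,0,0,-11,26],[0.8,0,0,-11,26]]]'; python3 - <<'E'
from h import *
C,im,d=shot('wrist','w2')
cv2.imwrite('pics/w2c.png',cv2.resize(im[150:300,240:400,::-1],None,fx=3,fy=3))
E
```

```text
time: 5.15
tool_pos: [578.2, -10.3, 80.5]
tcp_rot: [3.141, 0.0, 0.529]
contact_force: [-0.6, -5.0, 1.0]
grip_width: 38.9
finger_force: 30.0
time: 6.15
tool_pos: [578.1, -10.0, 80.5]
tcp_rot: [3.142, 0.0, 0.53]
contact_force: [0.4, 0.1, -0.5]
grip_width: 73.3
finger_force: 0.0
time: 7.15
tool_pos: [578.1, -10.0, 190.3]
tcp_rot: [3.142, 0.0, 0.077]
contact_force: [1.1, 0.3, 0.3]
grip_width: 73.5
finger_force: 0.0
```

View pics/w2c.png

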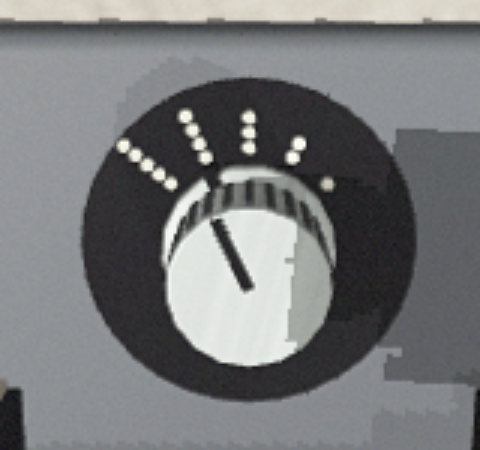

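The pointer now sits at the four-dot mark (row 185–207, 117–160 in the crop), so the sleeve is set. On to the tab: first the height of the carriage windows, then the traverse.

```bash
python3 - <<'E'
from h import *
C,im,d=load('top0'); f,cx,cy,T,_=C
for (u,v) in((376,275),(401,273),(391,274)):
    D=np.median(d[v-2:v+3,u-2:u+3]); print(ray(C,[(u,v)],0)[0]*0+T[:3,3]+T[:3,:3]@np.array([(u-cx)/f*D,(v-cy)/f*D,D]))
E
python3 -m crank '[[[0.8,-3,3,0,0],[0.8,-6,6,0,0],[0.8,-9.07,8.74,0,0],[0.8,-9.07,8.74,2,0],[0.8,-9.07,8.74,3,0],[0.8,-9.07,8.74,3,0],[0.8,-9.07,8.74,3,0],[0.8,-9.07,8.74,3,0],[0.8,-9.07,8.74,3,0],[0.8,-9.07,8.74,3,0]]]'
python3 - <<'E'
from h import *
shot('scene','s1')
E
```

```text
[493.00239816 -78.11761945  67.04724075]
[ 497.1927561  -129.89494077   67.03430725]
[ 494.62730305 -104.67529245   99.67479589]
time: 8.2
tool_pos: [494.7, -103.8, 160.9]
tcp_rot: [3.141, -0.001, 0.077]
contact_force: [-0.2, 0.3, -0.5]
grip_width: 73.2
finger_force: 0.0
```

View pics/s1.png

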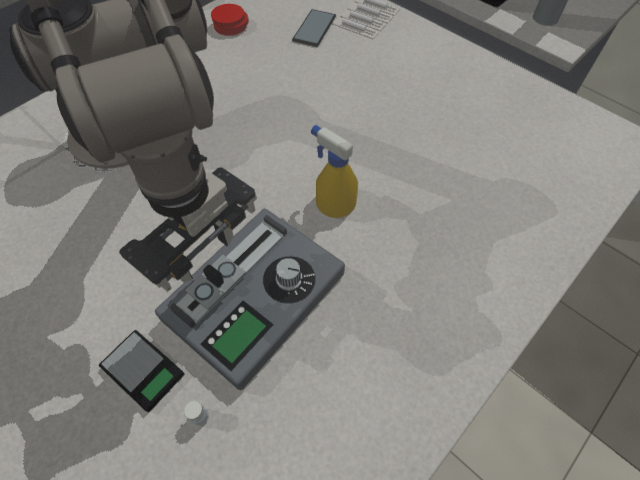

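The scene view shows the open gripper (about 205,235) straddling the tab (212,275), with the carriage windows flat at z 67. Descending and gripping.

```bash
python3 -m crank '[[[0.8,0,0,3,0],[0.8,0,0,5.5,0],[0.8,0,0,7,0],[0.8,0,0,7,0],[0.05,0,0,7,0],[0.05,0,0,7,0],[0.05,0,0,7,0],[0.05,0,0,7,0],[0.05,0,0,7,0],[0.05,0,0,7,0]]]'; python3 -m crank '[[[0.05,0,0,0,0],[0.05,0,0,0,0],[0.05,0,0,0,0],[0.05,0,0,0,0],[0.05,0,0,0,0],[0.05,0,0,0,0],[0.05,0,0,0,0],[0.05,0,0,0,0],[0.05,0,0,0,0],[0.05,0,0,0,0]]]'
```

```text
time: 9.25
tool_pos: [494.5, -104.1, 90.7]
tcp_rot: [3.141, -0.0, 0.077]
contact_force: [0.3, 0.2, 0.4]
grip_width: 30.2
finger_force: 0.0
time: 10.25
tool_pos: [494.4, -104.1, 90.5]
tcp_rot: [3.142, -0.0, 0.077]
contact_force: [-0.5, 0.1, 0.6]
grip_width: 15.9
finger_force: 30.0
```

```bash
python3 -m crank '[[[0.05,0,-0.4,0,0],[0.05,0,-0.8,0,0],[0.05,0,-1.2,0,0],[0.05,0,-1.6,0,0],[0.05,0,-2,0,0],[0.05,0,-2.4,0,0],[0.05,0,-2.4,0,0],[0.05,0,-2.4,0,0],[0.05,0,-2.4,0,0],[0.05,0,-2.4,0,0]]]'
for i in 1; do :; done
python3 -m crank '[[[0.05,0,-0.2,0,0],[0.05,0,-0.2,0,0],[0.05,0,-0.2,0,0],[0.05,0,-0.2,0,0],[0.05,0,-0.2,0,0],[0.05,0,-0.2,0,0],[0.05,0,-0.2,0,0],[0.05,0,-0.2,0,0],[0.05,0,-0.2,0,0],[0.05,0,-0.2,0,0]]]' | sed -n '2p;4,6p'
python3 -m crank '[[[0.05,0,-0.2,0,0],[0.05,0,-0.2,0,0],[0.05,0,-0.2,0,0],[0.05,0,-0.2,0,0],[0.05,0,-0.2,0,0],[0.05,0,-0.2,0,0],[0.05,0,-0.2,0,0],[0.05,0,-0.2,0,0],[0.05,0,-0.2,0,0],[0.05,0,-0.2,0,0]]]' | sed -n '2p;4,6p'
python3 -m crank '[[[0.05,0,-0.2,0,0],[0.05,0,-0.2,0,0],[0.05,0,-0.2,0,0],[0.05,0,-0.2,0,0],[0.05,0,-0.2,0,0],[0.05,0,-0.2,0,0],[0.05,0,-0.2,0,0],[0.05,0,-0.2,0,0],[0.05,0,-0.2,0,0],[0.05,0,-0.2,0,0]]]' | sed -n '2p;4,6p'
python3 -m crank '[[[0.05,0,-0.2,0,0],[0.05,0,-0.2,0,0],[0.05,0,-0.2,0,0],[0.05,0,-0.2,0,0],[0.05,0,-0.2,0,0],[0.05,0,-0.2,0,0],[0.05,0,-0.2,0,0],[0.05,0,-0.2,0,0],[0.05,0,-0.2,0,0],[0.05,0,-0.2,0,0]]]' | sed -n '2p;4,6p'
```

```text
time: 11.25
tool_pos: [492.5, -80.0, 90.5]
tcp_rot: [-3.141, -0.0, 0.076]
contact_force: [0.2, 0.9, 2.0]
grip_width: 15.3
finger_force: 30.0
tool_pos: [492.4, -78.2, 90.5]
contact_force: [-0.3, -2.4, 1.0]
grip_width: 16.0
finger_force: 30.0
tool_pos: [492.2, -76.1, 90.5]
contact_force: [0.4, 2.4, 1.9]
grip_width: 15.8
finger_force: 30.0
tool_pos: [492.1, -74.2, 90.5]
contact_force: [0.4, -1.0, 1.3]
grip_width: 15.7
finger_force: 30.0
tool_pos: [491.9, -72.1, 90.5]
contact_force: [0.6, 0.7, 2.3]
grip_width: 15.5
finger_force: 30.0
```

The force noise is about 2 N, so I'll average several readings at each step.

```bash
cat > m.py <<'E'
from h import *
F=[];Y=[]
for _ in range(5):
    o=bot.get_obs(); F.append(o['contact_force'][1]); Y.append(o['tool_pos'][1]); bot.capture('wrist')
print('y %.2f Fy %.2f t %.2f'%(np.mean(Y),np.mean(F),bot.get_obs()['time']))
E
python3 m.py
python3 -m crank '[[[0.05,0,-0.2,0,0],[0.05,0,-0.2,0,0],[0.05,0,-0.2,0,0],[0.05,0,-0.2,0,0],[0.05,0,-0.2,0,0],[0.05,0,-0.2,0,0],[0.05,0,-0.2,0,0],[0.05,0,-0.2,0,0],[0.05,0,-0.2,0,0],[0.05,0,-0.2,0,0]]]' | sed -n '4p'; python3 m.py
python3 -m crank '[[[0.05,0,-0.2,0,0],[0.05,0,-0.2,0,0],[0.05,0,-0.2,0,0],[0.05,0,-0.2,0,0],[0.05,0,-0.2,0,0],[0.05,0,-0.2,0,0],[0.05,0,-0.2,0,0],[0.05,0,-0.2,0,0],[0.05,0,-0.2,0,0],[0.05,0,-0.2,0,0]]]' | sed -n '4p'; python3 m.py
python3 -m crank '[[[0.05,0,-0.2,0,0],[0.05,0,-0.2,0,0],[0.05,0,-0.2,0,0],[0.05,0,-0.2,0,0],[0.05,0,-0.2,0,0],[0.05,0,-0.2,0,0],[0.05,0,-0.2,0,0],[0.05,0,-0.2,0,0],[0.05,0,-0.2,0,0],[0.05,0,-0.2,0,0]]]' | sed -n '4p'; python3 m.py
python3 -m crank '[[[0.05,0,-0.2,0,0],[0.05,0,-0.2,0,0],[0.05,0,-0.2,0,0],[0.05,0,-0.2,0,0],[0.05,0,-0.2,0,0],[0.05,0,-0.2,0,0],[0.05,0,-0.2,0,0],[0.05,0,-0.2,0,0],[0.05,0,-0.2,0,0],[0.05,0,-0.2,0,0]]]' | sed -n '4p'; python3 m.py
```

```text
y -72.12 Fy 0.99 t 15.50
contact_force: [0.9, -1.5, 1.3]
y -70.20 Fy -1.30 t 16.75
contact_force: [0.6, 0.7, 2.7]
y -68.14 Fy 1.36 t 18.00
contact_force: [0.3, -0.3, 1.9]
y -66.20 Fy -1.25 t 19.25
contact_force: [2.2, 1.8, 3.2]
y -64.15 Fy 1.67 t 20.50
```

```bash
python3 -m crank '[[[0.05,0,-0.2,0,0],[0.05,0,-0.2,0,0],[0.05,0,-0.2,0,0],[0.05,0,-0.2,0,0],[0.05,0,-0.2,0,0],[0.05,0,-0.2,0,0],[0.05,0,-0.2,0,0],[0.05,0,-0.2,0,0],[0.05,0,-0.2,0,0],[0.05,0,-0.2,0,0]]]' | sed -n '4p'; python3 m.py
python3 -m crank '[[[0.05,0,-0.2,0,0],[0.05,0,-0.2,0,0],[0.05,0,-0.2,0,0],[0.05,0,-0.2,0,0],[0.05,0,-0.2,0,0],[0.05,0,-0.2,0,0],[0.05,0,-0.2,0,0],[0.05,0,-0.2,0,0],[0.05,0,-0.2,0,0],[0.05,0,-0.2,0,0]]]' | sed -n '4p'; python3 m.py
python3 -m crank '[[[0.05,0,-0.2,0,0],[0.05,0,-0.2,0,0],[0.05,0,-0.2,0,0],[0.05,0,-0.2,0,0],[0.05,0,-0.2,0,0],[0.05,0,-0.2,0,0],[0.05,0,-0.2,0,0],[0.05,0,-0.2,0,0],[0.05,0,-0.2,0,0],[0.05,0,-0.2,0,0]]]' | sed -n '4p'; python3 m.py
python3 -m crank '[[[0.05,0,-0.2,0,0],[0.05,0,-0.2,0,0],[0.05,0,-0.2,0,0],[0.05,0,-0.2,0,0],[0.05,0,-0.2,0,0],[0.05,0,-0.2,0,0],[0.05,0,-0.2,0,0],[0.05,0,-0.2,0,0],[0.05,0,-0.2,0,0],[0.05,0,-0.2,0,0]]]' | sed -n '4p'; python3 m.py
```

```text
contact_force: [2.6, -0.7, 2.2]
y -62.22 Fy -1.28 t 21.75
contact_force: [2.2, 2.6, 3.0]
y -60.19 Fy 2.58 t 23.00
contact_force: [2.4, 4.6, 2.8]
y -57.97 Fy 4.40 t 24.25
contact_force: [2.6, 7.5, 3.1]
y -55.43 Fy 7.18 t 25.50
```

The ball is pulling the slide in. Continuing.

```bash
python3 -m crank '[[[0.05,0,-0.2,0,0],[0.05,0,-0.2,0,0],[0.05,0,-0.2,0,0],[0.05,0,-0.2,0,0],[0.05,0,-0.2,0,0],[0.05,0,-0.2,0,0],[0.05,0,-0.2,0,0],[0.05,0,-0.2,0,0],[0.05,0,-0.2,0,0],[0.05,0,-0.2,0,0]]]' | sed -n '4p'; python3 m.py
python3 -m crank '[[[0.05,0,-0.1,0,0],[0.05,0,-0.1,0,0],[0.05,0,-0.1,0,0],[0.05,0,-0.1,0,0],[0.05,0,-0.1,0,0],[0.05,0,-0.1,0,0],[0.05,0,-0.1,0,0],[0.05,0,-0.1,0,0],[0.05,0,-0.1,0,0],[0.05,0,-0.1,0,0]]]' | sed -n '4p'; python3 m.py
python3 -m crank '[[[0.05,0,-0.1,0,0],[0.05,0,-0.1,0,0],[0.05,0,-0.1,0,0],[0.05,0,-0.1,0,0],[0.05,0,-0.1,0,0],[0.05,0,-0.1,0,0],[0.05,0,-0.1,0,0],[0.05,0,-0.1,0,0],[0.05,0,-0.1,0,0],[0.05,0,-0.1,0,0]]]' | sed -n '4p'; python3 m.py
```

```text
contact_force: [2.5, 4.2, 2.2]
y -54.05 Fy 4.32 t 26.75
contact_force: [2.8, -4.7, 1.0]
y -53.43 Fy -4.72 t 28.00
contact_force: [1.8, -7.1, 0.7]
y -52.89 Fy -7.07 t 29.25
```

The force reverses sign about 1.5 mm back from here, so I'll return to centre.

```bash
python3 -m crank '[[[0.05,0,0.15,0,0],[0.05,0,0.15,0,0],[0.05,0,0.15,0,0],[0.05,0,0.15,0,0],[0.05,0,0.15,0,0],[0.05,0,0.15,0,0],[0.05,0,0.15,0,0],[0.05,0,0.15,0,0],[0.05,0,0.15,0,0],[0.05,0,0.15,0,0]]]'; python3 m.py
python3 - <<'E'
from h import *
shot('scene','s2'); C,im,d=shot('wrist','w3')
s=load('s2')[1]
a=cv2.resize(s[190:350,130:370],(720,480)); cv2.imwrite('pics/s2c.png',a[:,:,::-1])
E
```

```text
time: 30.25
tool_pos: [490.5, -53.6, 90.5]
tcp_rot: [-3.142, -0.0, 0.077]
contact_force: [3.2, -0.4, 0.6]
grip_width: 15.7
finger_force: 30.0
y -53.61 Fy -0.89 t 30.50
```

View pics/s2c.png

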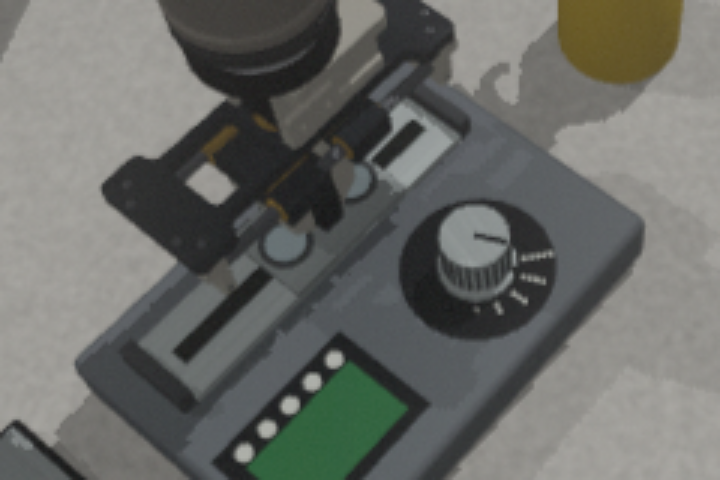

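The tab at (325,205) is held between the fingers, and the carriage is at about 63 mm of travel. The sleeve line from (475,238) to (507,243) points at the four-dot row (533,280), allowing for parallax. The force is about nil at the centre, so I'm handing in.

```bash
python3 -c "
from plant import bot
print(bot.close_job())"
```

```text
the job is handed in; nothing more can be done
None
```

I handed the job in with the sleeve turned to mark 4 and the tab held at about 63 mm of travel, where the ball's pull reverses and is near nil; the vial, pocket scale and spray bottle were not touched, and the hand-in gave no verdict.

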